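# Close the ring mould on its dowels and hold it shut

## Robot

A 7-joint arm with a two-finger parallel gripper is mounted at the origin on a cart in front of the work surface, level with it; the furniture and walls round the work are solid. World frame = base frame: x ahead of the robot, y to its left, z up, the work surface at z = 0. Lengths are in m, angles in rad, forces in N, time in s.
With the tool pointing down it reaches from about 0.4 to 0.85 m from the base axis. Payload 4.5 kg.
Tool frame: the origin (TCP) lies where the fingers leave the gripper's body, on its centre line; the fingertips stand 64 mm ahead of it and the grasp point (between the pads) lies 45 mm ahead of it; z points along the fingers, y is the line along which they close (so a half turn about z gives the same grasp; the last joint's range is limited). The gripper opens to 88 mm and grips with 3 to 60 N. Pads are 18 mm wide; open, the fingers measure 123 mm over their backs; the gripper's body (75 mm by 187 mm) begins 45 mm behind the grasp point.
Start: joints at [-1.114, 0.689, -0.195, 1.565, 0.157, 0.902, -0.215], TCP at [0.256, 0.57, 0.303] pointing down, gripper open.
Joint ranges: [-3.01, 3.01], [-0.46, 2.08], [-1.47, 1.51], [0.13, 2.56], [-1, 4.14], [0.04, 2.09], [-2.66, 2.66]. Speed limits (rad/s): [2.57, 2.57, 3.14, 3.14, 3.14, 3.14, 3.14].

## Interface

Orientations are given as a unit quaternion [x, y, z, w].
In Python, from plant import r gives the robot as it stands.
- The arm moves only by the tool play_rows, never from a script. Its arguments are lists of equal length, an entry for each row: "translation": the shift along the tool's x, y, z in m, a list of three; "delta_rot": the turn, a rotation vector about the tool's x, y, z in degrees, a list of three; "grip": the opening, from -1 (shut) to 1 (fully open). In form: {"translation": [[x, y, z], ...], "delta_rot": [[rx, ry, rz], ...], "grip": [grip, ...]}. A call has 1 to 20 rows; each row shifts and turns the commanded pose from where the row before left it, along the tool's axes as they then stand; what a row does not reach is not made up. A row lasts 1/8 s, in which the tool goes at most 62.5 mm and 10.7 degrees, less where a joint would pass 70% of its speed; a pose out of reach is approached as far as the arm can. A call with a gripper value outside its range is refused whole. The fingers move at their own pace and stop on an object; "squeeze" is the grip in N (left out, the last holds). Time passes only in rows, so rows that do not move let the fingers close. It gives the time, the measured TCP pose, the force, the opening and the grip force at its end, in the units of the state.
- r.get_state(): the state, without advancing time (a new reading comes with each control period).
- r.snapshot(name): name is "side" or "top" or "wrist"; returns the picture (420x560x3 uint8, blue, green, red); there is no depth.
- r.get_calibration(name): a dict with "intrinsics" (3x3 intrinsics, pixels), "eye" and "rotation" of the camera in the world. Camera axes: x right, y up, looking along -z (the intrinsics and any distortion apply to the point x, -y, -z); pixel columns grow to the right and rows downward; lengths in m; the calibration is good to about 2 mm. A picture is of the moment at which its call begins: read the wrist's pose just before it. get_calibration takes no time and is no camera call; for the wrist camera it gives the pose at the moment of the call.
- r.finish_job(): hands the job in; it is judged then, once.
Trained networks look in the newest picture that a camera, given by its name, has taken for a name from the list of things; names that differ only in an ending like _2 or _b are one class to them, and where a whole thing is asked for, a point or a joint stands for the part that bears it (a point fixed in the world has none). Each returns a list of dicts, best first, with "confidence" (0 to 1); they miss things now and then, are a little off and sometimes report something else, mostly with a low value. They report only what shows in the picture. A call takes as long as a camera call. They do not tell look-alikes from the thing itself.
- r.look_for(camera, target): "point" ([x, y, z] in m, in world coordinates, good to about 4 mm: the middle of the surface that is visible of it).
- r.silhouettes(camera, target): "pixels" (420x560 bool, what is visible of it).
The state is a dict: "clock": time; "q": joint angles; "qd": joint speeds; "joint_torque": joint torques, N m; "tool_pos": TCP position; "eef_rot": TCP orientation; "contact_force": force on the tool from outside, world axes, zero at the start; "moment": the same for the moment, N m; "opening": opening from 0.0 (shut) to 1.0 (fully open); "finger_force": force on a finger pad.
Only numpy, scipy, OpenCV 4.12 (cv2) and the standard library are available. Lean on these libraries where they do the work, as an engineer would, in place of code of your own. Each camera call takes 0.05 s, during which the arm holds its last target. There are 200 camera calls.

## Task

Get the two-part ring mould ready for its clamp: set the brass core in the round pocket of the dark lower half, knob up and flat on the bottom, and let go of it. Then fit the aluminium cover over both dowels, either way round, press it fully shut against its springs, and finish while still holding it pressed shut with the gripper. Leave the salt shaker, the egg timer and the espresso cup where they stand.

Things in the scene. Friction and masses are not known exactly. Their poses are not given: they have to be found in the camera images.
- mould_base: lower half of the mould, dark steel plate 92 (x) x 150 (y) x 24 mm on 4 mm rubber feet, top face at z = 28; fixed. Origin: centre of the underside of the feet, z up. In the middle of the top a round pocket, 60 mm across, 12 mm deep. Two steel dowels at y = +58 and -58, 10 mm thick, 30 mm above the top face, the last 8 mm tapered to 4 mm
- pocket (a point): centre of the pocket's floor, 16 mm above the base's origin, where the core's origin comes to lie
- dowel_a (a point): tip of the dowel at y = +58 of the base, 58 mm above its origin
- dowel_b (a point): tip of the dowel at y = -58 of the base, 58 mm above its origin
- sleeves (a joint): the two orange sleeves (20 mm across) round the dowels, one sprung part; 0 = up, standing 8 mm above the base's top face; grows as they are pressed down; 0.008 = flush, mould shut (stop at 0.010). Together they push up with 8 N when up and 12 N when flush: the cover's weight alone does not press them down
- core: brass core, 0.10 to 0.16 kg: round flange 56 mm across and 10 mm thick with a knob 22 mm across and 18 mm tall in the middle of its upper face, total height 28 mm. Origin: centre of the flange's flat underside, z towards the knob. It starts standing on the worktop, knob up
- cover: upper half, aluminium, 0.28 to 0.56 kg: plate 92 (x) x 150 (y) x 30 mm, two 13 mm holes right through at y = +58 and -58 for the dowels; below, in the middle, a 43 mm wide, 24 mm deep cavity for the knob. Origin: centre of the plate's underside, z up. Starts flat on the worktop, grip up. On the raised sleeves its origin lies 36 mm above the base's origin; shut, 28 mm
- cover_grip (a point): where to take the cover: in the wooden bar grip, 22 (x) x 70 (y) mm, that stands 40 mm up from the middle of its plate (top 70 mm above the cover's origin). This point is 56 mm above the cover's origin; pinch across the cover's x. The cover is the same either way round
- salt_shaker: salt shaker with grey top, 44 mm across, 90 mm high, origin at its underside; leave alone
- egg_timer: grey-green round egg timer, 69 mm across, 61 mm high, origin at its underside; leave alone
- cup_espresso: small white cup with handle, 62 x 88 mm, 50 mm high, origin at its underside; leave alone
Mind the look-alikes: they are no part of the job. What is meant by the core is not white, and is the larger of those in its own colour. Of the things that look like the mould_base, the smaller one is meant.

How it is judged:
On the way:
1. the core lies flat on the pocket's floor, knob up, and the fingers have let go of it (horizontal distance between core and pocket below 0.005 m and z of core in the frame of mould_base below 0.018 m and angle between core's own z axis and vertical below 0.08 rad and contact force between each of the arm, the fingers and core below 0.1 N), for 0.2 s.
At the end, for the whole second after the job is handed in: Core in the pocket knob up (5 mm off centre, 2 mm off the floor, 0.08 rad at most); cover on both dowels (within 4 mm, 0.08 rad, tilt 0.04 rad), shut to 1.5 mm, sleeves down over 6.5 mm, at rest, the gripper still holding it there with over 2 N (horizontal distance between core and pocket below 0.005 m and z of core in the frame of mould_base below 0.018 m and angle between core's own z axis and vertical below 0.08 rad and horizontal distance between cover and mould_base below 0.004 m and z of cover in the frame of mould_base below 0.0295 m and angle between the y axis of cover and the y axis of mould_base, either way round below 0.08 rad and angle between cover's own z axis and vertical below 0.04 rad and value of joint sleeves above 0.0065 m and linear speed of cover below 0.02 m/s and contact force between any of the fingers, the arm and cover above 2 N); the arm keeps its last pose, push and grip.
It fails at once if the salt shaker is moved over 25 mm or tipped (distance of salt_shaker from where it was at the start of the episode above 0.025 m or angle between salt_shaker's own z axis and vertical above 0.5 rad).
It fails at once if the egg timer is moved over 25 mm or tipped (distance of egg_timer from where it was at the start of the episode above 0.025 m or angle between egg_timer's own z axis and vertical above 0.5 rad).
It fails at once if the espresso cup is moved over 25 mm or tipped (distance of cup_espresso from where it was at the start of the episode above 0.025 m or angle between cup_espresso's own z axis and vertical above 0.5 rad).
It also fails if it takes over 54 s, if anything falls off the work surface, if the arm or the gripper's body presses on something with over 40 N, if the wrist force passes 120 N, or if a joint passes its speed limit or range.

## Working session

There is one attempt and no reset: what is moved stays moved. The work goes in short steps, Python scripts to look and compute and a tool call to move; the robot and the scene stay as the last step left them, time stands still between calls to the robot, and variables do not carry over. Pictures are saved under pics/ and viewed, at most 11 in all, crops included, and the job is handed in when it is done.

Besides the shell and the picture viewer there is one more tool, called after "Request:" as name(argument=value, ...), one argument or row to a line, values as JSON. play_rows: Moves the arm, as the interface text tells. Its arguments: {"type":"object","properties":{"translation":{"type":"array","items":{"type":"array","items":{"type":"number"}}},"delta_rot":{"type":"array","items":{"type":"array","items":{"type":"number"}}},"grip":{"type":"array","items":{"type":"number"}},"squeeze":{"type":"number"}},"required":["translation","delta_rot","grip"]}

```bash
mkdir -p pics; python3 - <<'E'
from plant import r
import cv2,numpy as np
s=r.get_state();print(s)
ims=[]
for c in ["top","side"]:
    im=r.snapshot(c);cv2.imwrite(f"pics/{c}0.png",im)
    for t in ["mould_base","core","cover","salt_shaker","egg_timer","cup_espresso"]:
        print(c,t,[(np.round(d["point"],3).tolist(),round(d["confidence"],2)) for d in r.look_for(c,t)])
    k=r.get_calibration(c);print({a:np.round(b,4).tolist() for a,b in k.items() if hasattr(b,'__len__')})
E
```

```text
{'clock': 0.0, 'q': array([-1.11423358,  0.68994239, -0.1944973 ,  1.56631273,  0.15728398,
        0.90252227, -0.21509193]), 'qd': array([ 8.90460436e-04,  7.77541150e-04, -1.58385713e-05,  4.12433438e-04,
       -1.05893296e-03,  6.42397922e-04, -2.88839569e-04]), 'joint_torque': array([ 4.32041543e-04, -5.27567267e+01, -1.26674473e+00, -1.53430957e+01,
       -5.25753584e-02,  6.32162264e-03,  1.65555398e-04]), 'tool_pos': array([0.25626126, 0.56949269, 0.30194381]), 'eef_rot': array([ 2.09778473e-01,  9.77748529e-01, -8.89776888e-04, -1.21858595e-04]), 'contact_force': array([-0.16768607,  0.077985  , -0.42025492]), 'moment': array([ 0.00551076,  0.00930427, -0.01833454]), 'finger_force': 0.0, 'opening': 0.9999359732739054}
top mould_base [([0.539, 0.042, 0.028], 0.93), ([0.497, -0.494, 0.041], 0.93)]
top core [([0.509, -0.306, 0.012], 0.73), ([0.505, -0.211, 0.008], 0.67), ([0.427, -0.272, 0.01], 0.45)]
top cover [([0.484, 0.31, 0.027], 0.78), ([0.539, 0.041, 0.029], 0.23)]
top salt_shaker [([0.69, 0.198, 0.062], 0.59)]
top egg_timer [([0.688, 0.111, 0.05], 0.91), ([0.54, 0.044, 0.028], 0.3), ([0.482, 0.309, 0.029], 0.28)]
top cup_espresso [([0.712, -0.081, 0.027], 0.92)]
{'intrinsics': [[415.5729, 0.0, 269.0345], [0.0, 415.5729, 212.7456], [0.0, 0.0, 1.0]], 'eye': [0.3717, -0.088, 1.2553], 'rotation': [-0.066, 0.0495, 0.7066, -0.7028]}
side mould_base [([0.543, 0.014, 0.035], 0.96), ([0.5, -0.527, 0.042], 0.6)]
side core [([0.506, -0.314, 0.013], 0.66), ([0.506, -0.214, 0.009], 0.6), ([0.424, -0.278, 0.012], 0.55)]
side cover [([0.486, 0.285, 0.033], 0.75)]
side salt_shaker [([0.688, 0.196, 0.058], 0.52)]
side egg_timer []
side cup_espresso [([0.693, -0.08, 0.048], 0.53)]
{'intrinsics': [[397.8857, 0.0, 281.5629], [0.0, 397.8857, 207.8237], [0.0, 0.0, 1.0]], 'eye': [0.5206, -0.9892, 0.5297], 'rotation': [0.5238, -0.0181, -0.0331, 0.851]}
```

```bash
python3 - <<'E'
import cv2
a=cv2.imread("pics/top0.png");b=cv2.imread("pics/side0.png")
cv2.imwrite("pics/top1.png",cv2.resize(a,(800,600),interpolation=cv2.INTER_CUBIC))
cv2.imwrite("pics/side1.png",cv2.resize(b,(800,600),interpolation=cv2.INTER_CUBIC))
E
```

```text
(no output)
```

View pics/top1.png

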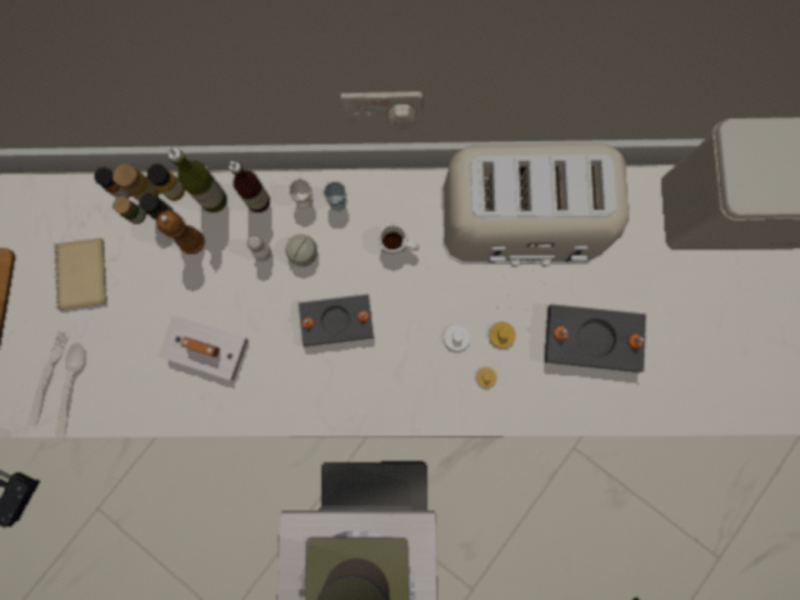

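View pics/side1.png

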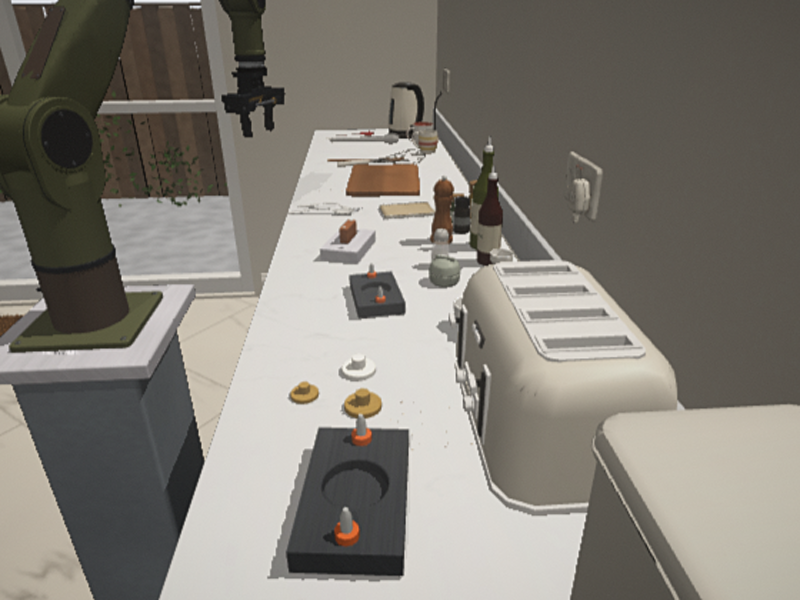

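Candidates for the core (top1 pixels): white (457,337), large brass (502,335) and small brass (486,377). I choose the large brass one. Candidates for the base: left (336,321) and right (596,339). I choose the left one because it is smaller. The cover is at (204,348). Next I check the choice in a close crop and measure.

```bash
cat > h.py <<'E'
from plant import r
import cv2,numpy as np
from scipy.spatial.transform import Rotation as R
def pix2plane(k,uv,z):
    uv=np.atleast_2d(uv).astype(float);K=np.array(k["intrinsics"])
    d=cv2.undistortPoints(uv.reshape(-1,1,2),K,np.array(k.get("distortion",np.zeros(5)),float)).reshape(-1,2)
    d=np.c_[d[:,0],-d[:,1],-np.ones(len(d))]@R_(k).T
    e=np.array(k["eye"]);return e+d*((z-e[2])/d[:,2])[:,None]
def R_(k):
    q=np.array(k["rotation"]);return R.from_quat(q).as_matrix() if q.shape==(4,) else q
def proj(k,P):
    c=(np.atleast_2d(P)-k["eye"])@R_(k);c=c*[1,-1,-1];u=c@np.array(k["intrinsics"]).T;return u[:,:2]/u[:,2:]
def tool():
    s=r.get_state();return s["tool_pos"],R.from_quat(s["eef_rot"])
def togo(p,yaw_y=None):
    """shift in tool axes from now to TCP p; turn about tool z so that tool y lies along world direction yaw_y (mod pi)"""
    t,q=tool();print("tool-shift mm",np.round(q.inv().apply(np.array(p)-t)*1e3,1),"dist",np.linalg.norm(np.array(p)-t).round(3))
    if yaw_y is not None:
        y=q.apply([0,1,0]);a=(yaw_y-np.arctan2(y[1],y[0])+np.pi/2)%np.pi-np.pi/2
        print("turn about tool z deg",np.degrees(-a).round(2))
E
python3 - <<'E'
from h import *
im=cv2.imread("pics/top0.png");k=r.get_calibration("top");print(k.keys())
w=r.get_calibration("wrist");t,q=tool();print("wrist cam in tool",q.inv().apply(w["eye"]-t),(q.inv()*R.from_matrix(R_(w))).as_matrix().round(3).tolist(),w["intrinsics"])
h=cv2.cvtColor(im,cv2.COLOR_BGR2HSV)
m=cv2.inRange(h,(3,150,100),(14,255,255))
n,l,st,c=cv2.connectedComponentsWithStats(m)
for i in range(1,n):
    if st[i,4]>15: print(c[i],st[i,4],pix2plane(k,c[i],0.036)[0].round(4))
r.snapshot("top")
for t,z in (("mould_base",.028),("core",.01),("cover",.03)):
    for d in r.silhouettes("top",t):
        mm=d["pixels"].astype(np.uint8);ys,xs=np.nonzero(mm)
        P=pix2plane(k,np.c_[xs,ys],z)[:,:2].astype(np.float32)*1000
        b=cv2.minAreaRect(P);print(t,d["confidence"],mm.sum(),xs.mean(),ys.mean(),b)
cv2.imwrite("pics/crop.png",cv2.resize(im[200:280,190:380],None,fx=4,fy=4,interpolation=cv2.INTER_CUBIC))
E
```

```text
dict_keys(['intrinsics', 'eye', 'rotation'])
wrist cam in tool [ 0.07648291 -0.00025936 -0.08269352] [[0.0, 0.956, 0.293], [1.0, 0.0, -0.001], [-0.001, 0.293, -0.956]] [[320.86122125   0.         274.91720382]
 [  0.         320.86122125 210.64187877]
 [  0.           0.           1.        ]]
[118.56666667 152.6       ] 30 [0.7638 0.4023 0.036 ]
[254.13636364 221.36363636] 22 [ 0.5475 -0.0156  0.036 ]
[215.69565217 226.        ] 23 [0.5343 0.0986 0.036 ]
[391.05555556 232.97222222] 36 [ 0.5104 -0.4173  0.036 ]
[443.45454545 238.34090909] 44 [ 0.4937 -0.5683  0.036 ]
[137.60869565 242.        ] 69 [0.488  0.3299 0.036 ]
mould_base 0.83 2897 417.2651018294788 236.0683465654125 ((503.32781982421875, -495.5417175292969), (206.51087951660156, 125.89962005615234), 83.46112823486328)
mould_base 0.56 1578 235.1229404309252 223.63941698352346 ((542.2097778320312, 42.71636199951172), (94.78707122802734, 152.5468292236328), 6.800146579742432)
core 0.76 267 351.44943820224717 233.67790262172284 ((512.5367431640625, -306.399169921875), (51.271995544433594, 51.261348724365234), 89.62285614013672)
core 0.72 152 340.5986842105263 264.0921052631579 ((420.4365539550781, -270.68731689453125), (38.42429733276367, 38.43288040161133), 88.35269165039062)
core 0.68 239 319.9121338912134 235.7154811715481 ((507.03472900390625, -212.07843017578125), (47.94862365722656, 51.441864013671875), 88.84361267089844)
cover 0.79 1627 143.81253841425936 243.3362015980332 ((484.96185302734375, 313.9324035644531), (159.01768493652344, 94.26957702636719), 71.97317504882812)
```

View pics/crop.png

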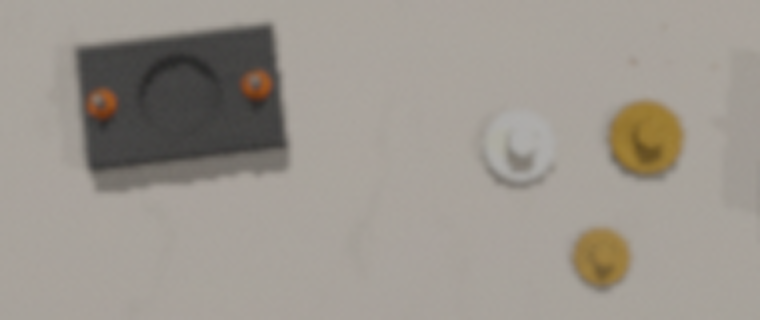

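The crop shows the chosen small base at (180,97), the larger brass core at (645,138), and the white (518,148) and small brass (600,258) decoys. Now I work out the hover moves: cover, then base, then core.

```bash
python3 - <<'E'
from h import *
t,q=tool();print(q.as_matrix().round(3).tolist())
togo([.485,.312,.25],np.radians(-18))
togo([.541,.042,.25],np.radians(6.6))
togo([.511,-.306,.25],np.radians(6.6))
E
```

```text
[[-0.912, 0.41, 0.0], [0.41, 0.912, 0.0], [0.0, 0.0, -1.0]]
tool-shift mm [-314.3 -141.5   52.8] dist 0.349
turn about tool z deg 83.77
tool-shift mm [-476.2 -364.7   52.7] dist 0.602
turn about tool z deg 59.17
tool-shift mm [-591.6 -694.4   52.7] dist 0.914
turn about tool z deg 59.17
```

Request:
play_rows(
  translation=[
    [0,0,0.006],
    [0,0,0.006],
    [0,0,0.006],
    [0,0,0.006],
    [0,0,0.006],
    [0,0,0.006],
    [0,0,0.006],
    [0,0,0.006],
    [-0.0218,0.0371,0],
    [-0.0218,0.0371,0],
    [-0.0218,0.0371,0],
    [-0.0218,0.0371,0],
    [-0.0218,0.0371,0],
    [-0.0218,0.0371,0],
    [-0.0218,0.0371,0],
    [-0.0218,0.0371,0],
    [0,0,0],
    [0,0,0],
  ],
  delta_rot=[
    [0,0,10.5],
    [0,0,10.5],
    [0,0,10.5],
    [0,0,10.5],
    [0,0,10.5],
    [0,0,10.5],
    [0,0,10.5],
    [0,0,10.5],
    [0,0,0],
    [0,0,0],
    [0,0,0],
    [0,0,0],
    [0,0,0],
    [0,0,0],
    [0,0,0],
    [0,0,0],
    [0,0,0],
    [0,0,0],
  ],
  grip=[1,1,1,1,1,1,1,1,1,1,1,1,1,1,1,1,1,1],
)

```text
clock: 3.15
tool_pos: [0.4833, 0.3123, 0.2547]
eef_rot: [0.81, 0.586, 0.0, -0.001]
contact_force: [-0.3, 0.9, 0.0]
opening: 0.998
finger_force: 0.0
```

```bash
python3 - <<'E'
from h import *
k=r.get_calibration("wrist");im=r.snapshot("wrist");cv2.imwrite("pics/wc.png",im)
for d in r.silhouettes("wrist","cover"):
    mm=d["pixels"].astype(np.uint8);ys,xs=np.nonzero(mm)
    b=cv2.minAreaRect(pix2plane(k,np.c_[xs,ys],.03)[:,:2].astype(np.float32)*1000);print(d["confidence"],mm.sum(),b)
    cv2.imwrite("pics/wc_m.png",mm*255)
s=r.get_state();print(s["clock"],s["q"].round(2))
togo([.541,.042,.25],np.radians(6.6))
E
```

```text
0.73 14162 ((483.1129455566406, 319.57843017578125), (149.57284545898438, 92.25623321533203), 72.01457214355469)
3.25 [-0.74  0.69  0.15  1.78 -0.15  0.68 -0.82]
tool-shift mm [-239.7  139.6    4.3] dist 0.277
turn about tool z deg -24.66
```

View pics/wc.png

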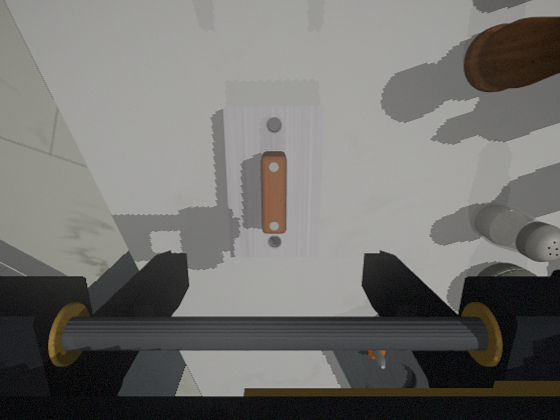

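The wrist view shows the cover at (273,183), with holes at (273,125) and (275,241). Next, the base.

```bash
python3 - <<'E'
from h import *
k=r.get_calibration("wrist")
P=pix2plane(k,[[273.5,125],[274.5,241]],.03);d=P[0]-P[1];print(P,P.mean(0),np.linalg.norm(d),np.degrees(np.arctan2(d[1],d[0])))
P=pix2plane(k,[[273.5,167.5],[273.5,226]],.07);d=P[0]-P[1];print("grip ends",P.mean(0),np.degrees(np.arctan2(d[1],d[0])))
E
```

```text
[[0.50043456 0.37545417 0.03      ]
 [0.46541352 0.26525742 0.03      ]] [0.48292404 0.32035579 0.03      ] 0.11562784654505036 72.36950147068366
grip ends [0.4822707 0.3193574 0.07     ] 71.85859158262521
```

Request:
play_rows(
  translation=[
    [-0.03,0.0174,0],
    [-0.03,0.0174,0],
    [-0.03,0.0174,0],
    [-0.03,0.0174,0],
    [-0.03,0.0174,0],
    [-0.03,0.0174,0],
    [-0.03,0.0174,0],
    [-0.03,0.0174,0],
    [0,0,0],
    [0,0,0],
    [0,0,0],
    [0,0,0],
  ],
  delta_rot=[
    [0,0,0],
    [0,0,0],
    [0,0,0],
    [0,0,0],
    [0,0,0],
    [0,0,0],
    [0,0,0],
    [0,0,0],
    [0,0,-8.2],
    [0,0,-8.2],
    [0,0,-8.2],
    [0,0,0],
  ],
  grip=[1,1,1,1,1,1,1,1,1,1,1,1],
)

```text
clock: 4.75
tool_pos: [0.5408, 0.0414, 0.2547]
eef_rot: [0.666, 0.746, 0.0, -0.0]
contact_force: [-0.4, -0.3, -0.9]
opening: 0.999
finger_force: 0.0
```

```bash
python3 - <<'E'
from h import *
k=r.get_calibration("wrist");im=r.snapshot("wrist");cv2.imwrite("pics/wb.png",im)
for d in r.silhouettes("wrist","mould_base"):
    mm=d["pixels"].astype(np.uint8);ys,xs=np.nonzero(mm)
    b=cv2.minAreaRect(pix2plane(k,np.c_[xs,ys],.028)[:,:2].astype(np.float32)*1000);print(d["confidence"],mm.sum(),b)
print(proj(k,[[.541,.042,.028]]))
h=cv2.cvtColor(im,cv2.COLOR_BGR2HSV)
n,l,st,c=cv2.connectedComponentsWithStats(cv2.inRange(h,(3,150,80),(14,255,255)))
for i in range(1,n):
    if st[i,4]>40: print(c[i],st[i])
s=r.get_state();print(s["clock"],s["q"].round(2))
togo([.511,-.306,.25],np.radians(6.6))
E
```

```text
[[275.90374692 192.3143766 ]]
[276.10548523 129.20253165] [266 119  21  22 237]
[277.0610687  244.11450382] [268 238  19  16 131]
4.85 [-0.14  0.65 -0.04  1.87  0.04  0.63 -0.09]
tool-shift mm [-341.5  -67.9    4.6] dist 0.348
turn about tool z deg -0.29
```

View pics/wb.png

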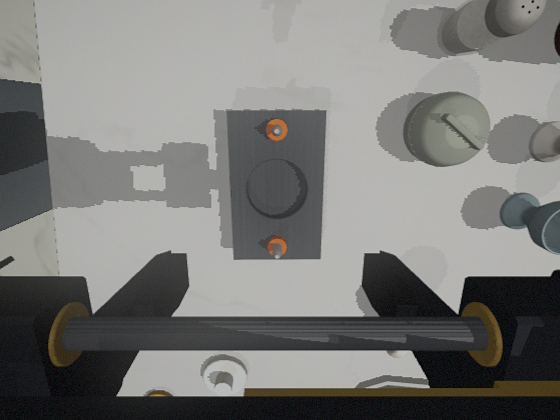

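The wrist view shows the base at (276,186): sleeves at (277,129) and (277,246), pocket at (277,188). The egg timer is at (447,130), clear of it.

```bash
python3 - <<'E'
from h import *
k=r.get_calibration("wrist");im=cv2.imread("pics/wb.png");g=cv2.cvtColor(im,cv2.COLOR_BGR2GRAY)
h=cv2.cvtColor(im,cv2.COLOR_BGR2HSV)
m=((g<105)|cv2.inRange(h,(3,150,60),(14,255,255)).astype(bool)).astype(np.uint8)
m[:, :222]=0;m[:,335:]=0;m[:100]=0;m[265:]=0
m=cv2.morphologyEx(m,cv2.MORPH_OPEN,np.ones((9,9)))
ys,xs=np.nonzero(m);b=cv2.minAreaRect(pix2plane(k,np.c_[xs,ys],.028)[:,:2].astype(np.float32)*1000)
print(m.sum(),b)
P=pix2plane(k,[[277,129],[277.5,246]],.036);d=P[0]-P[1];print("sleeves",P.mean(0),np.linalg.norm(d),np.degrees(np.arctan2(d[1],d[0])))
P=pix2plane(k,[[246.5,188],[307.5,188],[277,158.5],[277,218.5]],.028);print("pocket",P[:2].mean(0),P[2:].mean(0),np.linalg.norm(P[0]-P[1]),np.linalg.norm(P[2]-P[3]))
E
```

```text
13389 ((541.0285034179688, 44.60231399536133), (91.39190673828125, 149.35472106933594), 6.635295867919922)
sleeves [0.54195628 0.04511338 0.036     ] 0.11536230454590995 96.67307455307935
pocket [0.54166848 0.04589651 0.028     ] [0.5418181  0.04455262 0.028     ] 0.06020826121147317 0.060709480520504955
```

Request:
play_rows(
  translation=[
    [-0.0427,-0.0085,0],
    [-0.0427,-0.0085,0],
    [-0.0427,-0.0085,0],
    [-0.0427,-0.0085,0],
    [-0.0427,-0.0085,0],
    [-0.0427,-0.0085,0],
    [-0.0427,-0.0085,0],
    [-0.0427,-0.0085,0],
    [0,0,0.03],
    [0,0,0.03],
    [0,0,0],
    [0,0,0],
  ],
  delta_rot=[
    [0,0,0],
    [0,0,0],
    [0,0,0],
    [0,0,0],
    [0,0,0],
    [0,0,0],
    [0,0,0],
    [0,0,0],
    [0,0,0],
    [0,0,0],
    [0,0,0],
    [0,0,0],
  ],
  grip=[0,0,0,0,0,0,0,0,0,0,0,0],
)

```text
clock: 6.35
tool_pos: [0.512, -0.3069, 0.1955]
eef_rot: [0.667, 0.745, 0.0, 0.001]
contact_force: [0.7, 0.9, 0.8]
opening: 0.502
finger_force: 0.0
```

```bash
python3 - <<'E'
from h import *
k=r.get_calibration("wrist");im=r.snapshot("wrist");cv2.imwrite("pics/wk.png",im)
print("proj",proj(k,[[.511,-.306,.01]]))
for d in r.silhouettes("wrist","core"):
    mm=d["pixels"].astype(np.uint8);ys,xs=np.nonzero(mm);print(d["confidence"],mm.sum(),xs.min(),xs.max(),ys.min(),ys.max(),cv2.minAreaRect(pix2plane(k,np.c_[xs,ys],.01)[:,:2].astype(np.float32)*1000))
h=cv2.cvtColor(im,cv2.COLOR_BGR2HSV)
m=cv2.inRange(h,(14,110,40),(32,255,255));m[245:]=0
n,l,st,c=cv2.connectedComponentsWithStats(m)
for i in range(1,n):
    if st[i,4]>200:
        ys,xs=np.nonzero(l==i);print(st[i],cv2.minEnclosingCircle(pix2plane(k,np.c_[xs,ys],.01)[:,:2].astype(np.float32)*1000))
s=r.get_state();print(s["clock"],s["q"].round(2),s["opening"],tool()[0])
E
```

```text
proj [[274.52168114 202.73576544]]
0.88 2294 145 199 119 172 ((421.49444580078125, -267.86651611328125), (44.29045867919922, 42.81133270263672), 32.164676666259766)
0.84 3115 241 303 169 230 ((508.65301513671875, -304.1301574707031), (53.917423248291016, 54.63965606689453), 6.353359222412109)
0.7 4353 243 315 43 120 ((504.03570556640625, -209.26199340820312), (55.87137985229492, 54.79941940307617), 70.62693786621094)
[ 147  122   52   51 1853] ((421.9739990234375, -268.34393310546875), 21.283159255981445)
[ 242  169   63   62 2888] ((509.710205078125, -304.22100830078125), 27.625804901123047)
6.45 [ 0.52  0.79 -0.1   1.75  0.13  0.61  0.46] 0.49956043975103853 [ 0.51218494 -0.30710217  0.19605783]
```

View pics/wk.png

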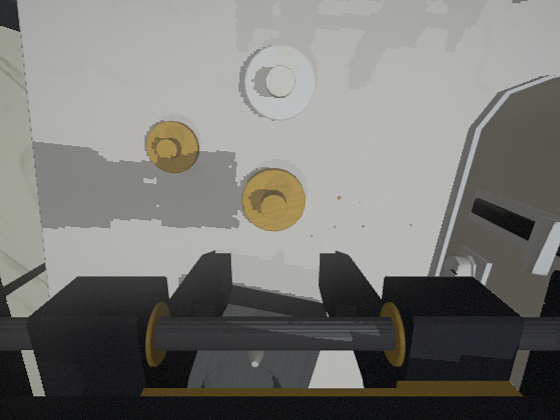

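The wrist view shows the chosen core at (274,200), knob at (274,204); the small brass (172,147) and the white (279,82) are clear of it.

```bash
python3 - <<'E'
from h import *
k=r.get_calibration("wrist");print(pix2plane(k,[[274,204.5]],.028))
togo([.509,-.3045,.077],np.radians(6.65))
E
```

```text
[[ 0.510541   -0.30302328  0.028     ]]
tool-shift mm [  3.1  -3.1 119. ] dist 0.119
turn about tool z deg -0.27
```

Request:
play_rows(
  translation=[
    [0.0035,-0.0025,0.03],
    [0,0,0.03],
    [0,0,0.03],
    [0,0,0.019],
    [0,0,0.01],
    [0,0,0],
    [0,0,0],
    [0,0,0],
    [0,0,0],
    [0,0,0],
  ],
  delta_rot=[
    [0,0,0],
    [0,0,0],
    [0,0,0],
    [0,0,0],
    [0,0,0],
    [0,0,0],
    [0,0,0],
    [0,0,0],
    [0,0,0],
    [0,0,0],
  ],
  grip=[0,0,0,0,0,0,-1,-1,-1,-1],
  squeeze=25,
)

```text
clock: 7.7
tool_pos: [0.509, -0.304, 0.0764]
eef_rot: [0.667, 0.745, 0.0, 0.001]
contact_force: [-0.3, -0.0, 4.9]
opening: 0.239
finger_force: 25.0
```

Request:
play_rows(
  translation=[
    [0,0,0],
    [0,0,-0.03],
    [0,0,-0.04],
    [0,0,-0.04],
    [0,0,0],
    [0,0,0],
  ],
  delta_rot=[
    [0,0,0],
    [0,0,0],
    [0,0,0],
    [0,0,0],
    [0,0,0],
    [0,0,0],
  ],
  grip=[-1,-1,-1,-1,-1,-1],
)

```text
clock: 8.45
tool_pos: [0.5077, -0.3035, 0.1848]
eef_rot: [0.667, 0.745, -0.0, -0.001]
contact_force: [-0.5, 0.6, -1.9]
opening: 0.24
finger_force: 25.0
```

```bash
python3 - <<'E'
from h import *
s=r.get_state();print(s["clock"],s["tool_pos"],s["opening"]*88,s["finger_force"])
togo([.5416,.0448,.19],np.radians(6.65))
togo([.5416,.0448,.095],np.radians(6.65))
im=r.snapshot("wrist");cv2.imwrite("pics/wk2.png",im)
k=r.get_calibration("wrist");t,q=tool();print("knob expect",proj(k,t+q.apply([0,0,.061])))
E
```

```text
8.45 [ 0.50765138 -0.30351378  0.18481256] 21.127866312975094 24.998865723609924
tool-shift mm [342.4  72.4  -4.9] dist 0.35
turn about tool z deg -0.28
tool-shift mm [342.3  72.6  90.1] dist 0.361
turn about tool z deg -0.28
knob expect [[276.59042824 272.06549931]]
```

View pics/wk2.png

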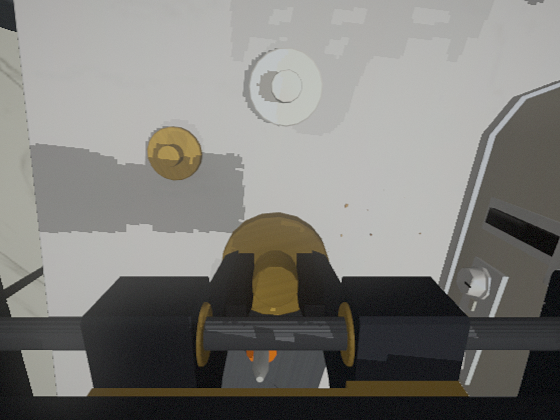

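The core is held by the knob, with the flange edge at (223..328, top 213). I check its offset in the tool frame.

```bash
python3 - <<'E'
from h import *
k=r.get_calibration("wrist");t,q=tool()
a=np.radians(np.arange(0,360,5));
for dz in (.067,):
    c=proj(k,t+q.apply(np.c_[.028*np.cos(a),.028*np.sin(a),0*a+dz]));print(c[:,0].min(),c[:,0].max(),c[:,1].min())
    c=proj(k,t+q.apply(np.c_[.028*np.cos(a),.028*np.sin(a),0*a+dz+.01]));print(c[:,0].min(),c[:,0].max(),c[:,1].min())
im=cv2.imread("pics/wk2.png");h=cv2.cvtColor(im,cv2.COLOR_BGR2HSV)
m=cv2.inRange(h,(14,110,30),(32,255,255));m[:195]=0;m[275:]=0;ys,xs=np.nonzero(m);print(xs.min(),xs.max(),ys.min(),ys[xs==xs.min()],ys[xs==xs.max()],xs[ys==ys.min()].mean())
E
```

```text
222.15049638407964 330.90648420583386 214.75319491016774
225.03908791222477 327.82217005919046 208.8983431253801
223 326 218 [256 257] [255] 275.0
```

Request:
play_rows(
  translation=[
    [0.043,0.009,0],
    [0.043,0.009,0],
    [0.043,0.009,0],
    [0.043,0.009,0],
    [0.043,0.009,0],
    [0.043,0.009,0],
    [0.043,0.009,0],
    [0.041,0.009,0],
    [0,0,0],
    [0,0,0],
    [0,0,0],
  ],
  delta_rot=[
    [0,0,0],
    [0,0,0],
    [0,0,0],
    [0,0,0],
    [0,0,0],
    [0,0,0],
    [0,0,0],
    [0,0,0],
    [0,0,0],
    [0,0,0],
    [0,0,0],
  ],
  grip=[-1,-1,-1,-1,-1,-1,-1,-1,-1,-1,-1],
)

```text
clock: 9.88
tool_pos: [0.5416, 0.0423, 0.1852]
eef_rot: [0.668, 0.745, -0.001, -0.0]
contact_force: [0.5, 0.2, -0.4]
opening: 0.238
finger_force: 25.0
```

```bash
python3 - <<'E'
from h import *
togo([.5416,.0448,.095],np.radians(6.65))
k=r.get_calibration("wrist");im=r.snapshot("wrist");cv2.imwrite("pics/wp.png",im);print(proj(k,[[.535,.1025,.058],[.5484,-.0128,.058]]))
E
```

```text
tool-shift mm [ 2.6  0.4 90.2] dist 0.09
turn about tool z deg -0.42
[[276.42877839 137.3700994 ]
 [277.28404555 296.75343163]]
```

Request:
play_rows(
  translation=[
    [0.0029,0.0004,0.03],
    [0,0,0.03],
    [0,0,0.012],
    [0,0,0],
    [0,0,0.003],
    [0,0,0.003],
    [0,0,0.003],
    [0,0,0.003],
    [0,0,0.003],
    [0,0,0.003],
    [0,0,0],
  ],
  delta_rot=[
    [0,0,-0.4],
    [0,0,0],
    [0,0,0],
    [0,0,0],
    [0,0,0],
    [0,0,0],
    [0,0,0],
    [0,0,0],
    [0,0,0],
    [0,0,0],
    [0,0,0],
  ],
  grip=[-1,-1,-1,-1,-1,-1,-1,-1,-1,-1,-1],
)

```text
clock: 11.3
tool_pos: [0.542, 0.047, 0.0954]
eef_rot: [0.664, 0.748, -0.0, -0.0]
contact_force: [-0.6, 0.6, 0.0]
opening: 0.237
finger_force: 25.0
```

```bash
python3 - <<'E'
from h import *
for i in range(2): togo([.5417,.045,.092],np.radians(6.65)); r.snapshot("wrist")
print(r.get_state()["contact_force"])
E
```

```text
tool-shift mm [-2.  -0.5  3.4] dist 0.004
turn about tool z deg 0.13
tool-shift mm [-2.  -0.6  3.6] dist 0.004
turn about tool z deg 0.13
[ 0.718819    0.03827904 -1.31735684]
```

Request:
play_rows(
  translation=[
    [0,0,0.002],
    [0,0,0.002],
    [0,0,0.001],
    [0,0,0],
  ],
  delta_rot=[
    [0,0,0],
    [0,0,0],
    [0,0,0],
    [0,0,0],
  ],
  grip=[-1,-1,-1,-1],
)

```text
clock: 11.9
tool_pos: [0.5421, 0.047, 0.0922]
eef_rot: [0.664, 0.748, 0.0, 0.0]
contact_force: [-3.1, 0.1, 14.1]
opening: 0.24
finger_force: 25.0
```

Request:
play_rows(
  translation=[
    [0,0,0],
    [0,0,0],
    [0,0,0],
    [0,0,-0.03],
    [0,0,-0.04],
    [0,0,-0.04],
    [0,0,-0.04],
    [0,0,0],
    [0,0,0],
  ],
  delta_rot=[
    [0,0,0],
    [0,0,0],
    [0,0,0],
    [0,0,0],
    [0,0,0],
    [0,0,0],
    [0,0,0],
    [0,0,0],
    [0,0,0],
  ],
  grip=[0,0,0,0,0,0,0,0,0],
)

```text
clock: 13.02
tool_pos: [0.5417, 0.047, 0.2401]
eef_rot: [0.664, 0.748, -0.0, -0.0]
contact_force: [-0.1, -0.2, 0.1]
opening: 0.5
finger_force: 0.0
```

```bash
python3 - <<'E'
from h import *
k=r.get_calibration("wrist");im=r.snapshot("wrist");cv2.imwrite("pics/wd.png",im)
h=cv2.cvtColor(im,cv2.COLOR_BGR2HSV)
m=cv2.inRange(h,(15,110,30),(32,255,255));m[:150]=0;m[260:]=0;m[:,:220]=0;m[:,340:]=0
ys,xs=np.nonzero(m);print(len(xs),cv2.minEnclosingCircle(pix2plane(k,np.c_[xs,ys],.026)[:,:2].astype(np.float32)*1000))
cv2.imwrite("pics/wd1.png",cv2.resize(im[80:290,180:380],None,fx=2.8,fy=2.8))
s=r.get_state();print(s["clock"],s["tool_pos"])
togo([.4827,.3196,.2],np.radians(-17.9))
E
```

```text
2590 ((541.0752563476562, 46.423057556152344), 27.967267990112305)
13.075 [0.54143421 0.0469494  0.23961859]
tool-shift mm [277.7 -26.   39.7] dist 0.282
turn about tool z deg 24.69
```

View pics/wd1.png

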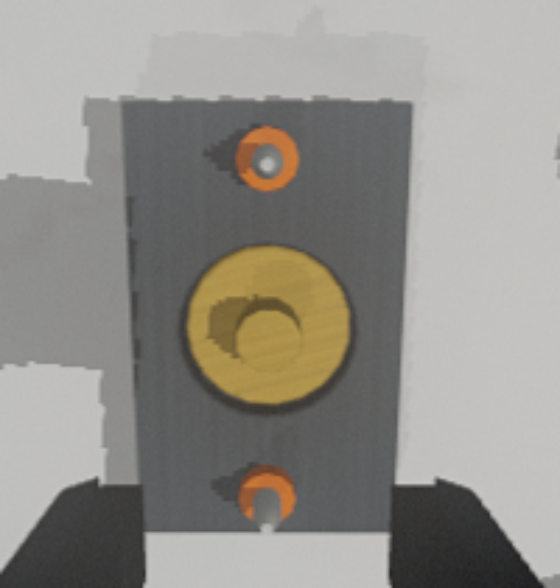

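The core lies flat in the pocket, with a dark gap visible all round, at crop pixel (269,327). Now the cover.

Request:
play_rows(
  translation=[
    [0.04,-0.0037,0],
    [0.04,-0.0037,0],
    [0.04,-0.0037,0],
    [0.04,-0.0037,0],
    [0.04,-0.0037,0],
    [0.04,-0.0037,0],
    [0.038,-0.0038,0],
    [0,0,0.013],
    [0,0,0.013],
    [0,0,0.014],
    [0,0,0],
    [0,0,0],
  ],
  delta_rot=[
    [0,0,0],
    [0,0,0],
    [0,0,0],
    [0,0,0],
    [0,0,0],
    [0,0,0],
    [0,0,0],
    [0,0,8.2],
    [0,0,8.2],
    [0,0,8.3],
    [0,0,0],
    [0,0,0],
  ],
  grip=[0,0,0,0,0,0,0,0,0,0,0,0],
)

```text
clock: 14.58
tool_pos: [0.4834, 0.3198, 0.2003]
eef_rot: [0.808, 0.589, -0.0, 0.0]
contact_force: [-0.5, -0.5, 0.3]
opening: 0.499
finger_force: 0.0
```

```bash
python3 - <<'E'
from h import *
k=r.get_calibration("wrist");im=r.snapshot("wrist")
h=cv2.cvtColor(im,cv2.COLOR_BGR2HSV)
m=cv2.inRange(h,(3,90,60),(16,255,255));n,l,st,c=cv2.connectedComponentsWithStats(m)
i=max(range(1,n),key=lambda i:st[i,4]);ys,xs=np.nonzero(l==i);print(st[i],cv2.minAreaRect(pix2plane(k,np.c_[xs,ys],.07)[:,:2].astype(np.float32)*1000))
for d in r.silhouettes("wrist","cover")[:1]:
    ys,xs=np.nonzero(d["pixels"]);print(cv2.minAreaRect(pix2plane(k,np.c_[xs,ys],.03)[:,:2].astype(np.float32)*1000))
togo([.4827,.3196,.101],np.radians(-17.9))
E
```

```text
[ 262  176   30   93 2419] ((483.8487854003906, 320.13726806640625), (68.37425231933594, 20.744504928588867), 71.53771209716797)
((483.49749755859375, 319.73455810546875), (151.63473510742188, 92.71699523925781), 72.04875183105469)
tool-shift mm [-0.7 -0.8 99.9] dist 0.1
turn about tool z deg 0.05
```

Request:
play_rows(
  translation=[
    [0,0,0.03],
    [0,0,0.03],
    [0,0,0.03],
    [0,0,0.009],
    [0,0,0],
    [0,0,0],
    [0,0,0],
    [0,0,0],
    [0,0,0],
    [0,0,-0.02],
    [0,0,-0.03],
    [0,0,-0.03],
    [0,0,-0.02],
    [0,0,0],
    [0,0,0],
  ],
  delta_rot=[
    [0,0,0],
    [0,0,0],
    [0,0,0],
    [0,0,0],
    [0,0,0],
    [0,0,0],
    [0,0,0],
    [0,0,0],
    [0,0,0],
    [0,0,0],
    [0,0,0],
    [0,0,0],
    [0,0,0],
    [0,0,0],
    [0,0,0],
  ],
  grip=[0,0,0,0,0,-1,-1,-1,-1,-1,-1,-1,-1,-1,-1],
  squeeze=60,
)

```text
clock: 16.55
tool_pos: [0.4827, 0.3198, 0.2012]
eef_rot: [0.809, 0.588, -0.001, -0.0]
contact_force: [-0.2, 0.6, -5.7]
opening: 0.244
finger_force: 60.0
```

```bash
python3 - <<'E'
from h import *
s=r.get_state();print(s["clock"],s["tool_pos"],s["opening"]*88,s["contact_force"])
k=r.get_calibration("wrist");im=r.snapshot("wrist");cv2.imwrite("pics/wh.png",im)
t,q=tool();z=.101-.03
print("hole",proj(k,t+q.apply([[.058,0,z],[0.075,.046,z],[0.075,-.046,z]])))
for d in r.silhouettes("wrist","cover")[:1]:
    ys,xs=np.nonzero(d["pixels"]);print(ys.min(),xs.min(),xs.max())
togo([.5416,.045,.2],np.radians(6.65))
E
```

```text
16.55 [0.48266458 0.31975545 0.20115838] 21.485363497472342 [-0.15182031  0.55317535 -5.72196611]
hole [[276.69156408 151.30633143]
 [376.80577239 113.93400667]
 [176.66272717 113.93623726]]
116 175 373
tool-shift mm [-243.2  140.5    0.9] dist 0.281
turn about tool z deg -24.57
```

View pics/wh.png

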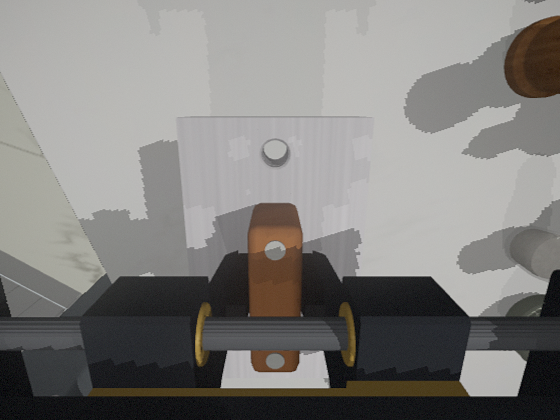

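The cover is held by its grip, hole at (275,153) about where expected. It goes over to the base now, with camera bias of about 0.8 mm allowed for.

Request:
play_rows(
  translation=[
    [-0.0243,0.0141,0],
    [-0.0243,0.0141,0],
    [-0.0243,0.0141,0],
    [-0.0243,0.0141,0],
    [-0.0243,0.0141,0],
    [-0.0243,0.0141,0],
    [-0.0243,0.0141,0],
    [-0.0243,0.0141,0],
    [-0.0243,0.0141,0],
    [-0.0243,0.0141,0],
    [0,0,0],
    [0,0,0],
    [0,0,0],
    [0,0,0],
    [0,0,0],
    [0,0,0],
  ],
  delta_rot=[
    [0,0,0],
    [0,0,0],
    [0,0,0],
    [0,0,0],
    [0,0,0],
    [0,0,0],
    [0,0,0],
    [0,0,0],
    [0,0,0],
    [0,0,0],
    [0,0,-8.2],
    [0,0,-8.2],
    [0,0,-8.2],
    [0,0,0],
    [0,0,0],
    [0,0,0],
  ],
  grip=[-1,-1,-1,-1,-1,-1,-1,-1,-1,-1,-1,-1,-1,-1,-1,-1],
)

```text
clock: 18.65
tool_pos: [0.5428, 0.0454, 0.2015]
eef_rot: [0.665, 0.747, -0.0, -0.0]
contact_force: [0.3, -0.8, -4.6]
opening: 0.244
finger_force: 60.0
```

```bash
python3 - <<'E'
from h import *
togo([.5423,.0457,.165],np.radians(6.65));r.snapshot("wrist");togo([.5423,.0457,.165],np.radians(6.65));print(r.get_state()["clock"])
E
```

```text
tool-shift mm [ 0.3 -0.4 36.5] dist 0.037
turn about tool z deg -0.04
tool-shift mm [ 0.3 -0.5 36.6] dist 0.037
turn about tool z deg -0.02
18.7
```

Down to just above the dowel tips (cover underside at about 62 mm), then a look through the hole.

Request:
play_rows(
  translation=[
    [0.0003,-0.0005,0.016],
    [0,0,0.016],
    [0,0,0.005],
    [0,0,0],
    [0,0,0],
  ],
  delta_rot=[
    [0,0,0],
    [0,0,0],
    [0,0,0],
    [0,0,0],
    [0,0,0],
  ],
  grip=[-1,-1,-1,-1,-1],
)

```text
clock: 19.32
tool_pos: [0.5426, 0.0456, 0.1649]
eef_rot: [0.665, 0.747, 0.0, 0.0]
contact_force: [0.1, -0.5, -4.1]
opening: 0.247
finger_force: 60.0
```

```bash
python3 - <<'E'
from h import *
k=r.get_calibration("wrist");im=r.snapshot("wrist")
t,q=tool();b=R.from_euler("z",6.65,degrees=True).apply([0,.058,0])+[.5416,.045,0]
print(t,"hole top/bottom",proj(k,t+q.apply([[.058,0,.071],[.058,0,.101]])),"dowel tip/at sleeve",proj(k,[b+[0,0,.058],b+[0,0,.036]]))
cv2.imwrite("pics/wl.png",cv2.resize(im[110:200,220:330],None,fx=6,fy=6,interpolation=cv2.INTER_CUBIC))
E
```

```text
[0.54266568 0.045652   0.165053  ] hole top/bottom [[276.84239121 151.98859314]
 [276.52726069 145.75220154]] dowel tip/at sleeve [[274.39079629 145.65473746]
 [274.40542402 142.31963256]]
```

View pics/wl.png

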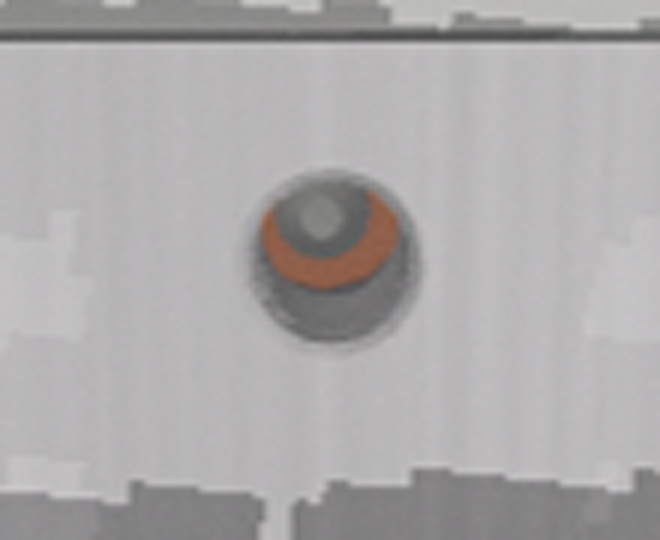

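Through the hole at crop pixel (332,258), the dowel tip at (321,217) lies about 1 mm to tool -y of the hole's lower rim centre (331,224). I correct that and lower.

Request:
play_rows(
  translation=[
    [0,-0.001,0],
    [0,0,0.004],
    [0,0,0.004],
    [0,0,0.003],
    [0,0,0.003],
    [0,0,0.003],
    [0,0,0],
  ],
  delta_rot=[
    [0,0,0],
    [0,0,0],
    [0,0,0],
    [0,0,0],
    [0,0,0],
    [0,0,0],
    [0,0,0],
  ],
  grip=[-1,-1,-1,-1,-1,-1,-1],
)

```text
clock: 20.25
tool_pos: [0.5412, 0.0455, 0.1475]
eef_rot: [0.665, 0.747, -0.0, -0.0]
contact_force: [-0.8, -0.2, -4.2]
opening: 0.243
finger_force: 60.0
```

Request:
play_rows(
  translation=[
    [0,0,0.003],
    [0,0,0.003],
    [0,0,0.003],
    [0,0,0.003],
    [0,0,0.003],
    [0,0,0],
  ],
  delta_rot=[
    [0,0,0],
    [0,0,0],
    [0,0,0],
    [0,0,0],
    [0,0,0],
    [0,0,0],
  ],
  grip=[-1,-1,-1,-1,-1,-1],
)

```text
clock: 21.0
tool_pos: [0.5414, 0.0455, 0.1331]
eef_rot: [0.665, 0.747, 0.0, 0.0]
contact_force: [-1.4, 0.2, 6.2]
opening: 0.244
finger_force: 60.0
```

Force has come up by about 10 N, so the springs are engaged. Press on.

Request:
play_rows(
  translation=[
    [0,0,0.002],
    [0,0,0.002],
    [0,0,0.002],
    [0,0,0.001],
    [0,0,0],
  ],
  delta_rot=[
    [0,0,0],
    [0,0,0],
    [0,0,0],
    [0,0,0],
    [0,0,0],
  ],
  grip=[-1,-1,-1,-1,-1],
)

```text
clock: 21.62
tool_pos: [0.5412, 0.0455, 0.1305]
eef_rot: [0.665, 0.747, 0.001, 0.001]
contact_force: [-10.3, 0.0, 45.7]
opening: 0.243
finger_force: 60.0
```

```bash
python3 - <<'E'
from h import *
s=r.get_state();print(s["contact_force"],s["moment"],s["tool_pos"],R.from_quat(s["eef_rot"]).as_matrix()[:,2])
w=r.snapshot("wrist");k=r.get_calibration("side");im=r.snapshot("side")
p=proj(k,[[.54,.04,.04]])[0].astype(int);print(p)
a=im[p[1]-45:p[1]+45,p[0]-50:p[0]+50]
cv2.imwrite("pics/shut.png",np.hstack([cv2.resize(a,(440,400),interpolation=cv2.INTER_CUBIC),cv2.resize(w[90:250,200:344],(360,400),interpolation=cv2.INTER_CUBIC)]))
E
```

```text
[-1.02952996e+01  4.78783625e-04  4.56718447e+01] [-0.06060359  2.24574714  0.0509737 ] [0.54120375 0.04546839 0.13047173] [ 2.06667257e-03  9.79696379e-05 -9.99997860e-01]
[261 198]
```

View pics/shut.png

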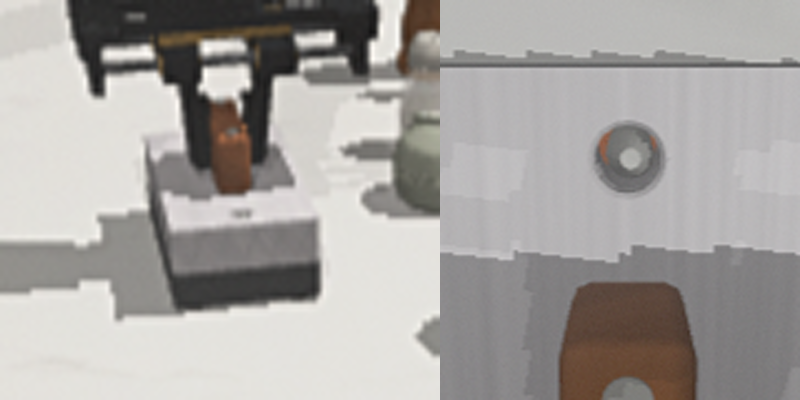

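The side view shows the cover closed on the base with no gap, and the wrist view shows the dowel tip level with the top of the hole (630,158). I ease the side force a little.

Request:
play_rows(
  translation=[
    [0,-0.001,-0.001],
    [0,0,0],
    [0,0,0],
    [0,0,0],
  ],
  delta_rot=[
    [0,0,0],
    [0,0,0],
    [0,0,0],
    [0,0,0],
  ],
  grip=[-1,-1,-1,-1],
)

```text
clock: 22.22
tool_pos: [0.5411, 0.0455, 0.1305]
eef_rot: [0.665, 0.747, 0.001, 0.001]
contact_force: [-6.5, 0.0, 33.6]
opening: 0.243
finger_force: 60.0
```

```bash
python3 -c "
from plant import r
print(r.finish_job())"
```

```text
the job is handed in; nothing more can be done
None
```

I handed the job in: the brass core is released flat in the pocket, and the cover is on both dowels and looks shut, still pressed down with about 34 N. The shut height read about 1.5 mm above nominal, so I judged it shut from the side view and from it not moving when I eased the force; the hand-in gave no verdict.

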